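Open the filler cap of a bench blasting unit

ROBOT

A 6-joint arm with a two-finger parallel gripper is mounted at the origin on the work surface. World frame = base frame: x ahead of the robot, y to its left, z up, the work surface at z = 0. Lengths are in m, angles in rad, forces in N, time in s.
With the tool pointing down it reaches from about 0.375 to 0.975 m from the base axis. Payload 3.8 kg.
Tool frame: the origin (TCP) lies midway between the tips of the shut fingers; the grasp point (between the pads) lies 19 mm behind it; x points along the fingers, y is the direction in which the jaws open and shut, and the axes are right-handed (so a half turn about x gives the same grasp; the last joint's range is limited). The gripper opens to 88 mm and grips with 3 to 60 N. Pads are 18 mm wide; open, the fingers measure 123 mm over their backs; the gripper's body (75 mm by 187 mm) begins 45 mm behind the grasp point.
Start: joints at [-1.327, 0.264, 1.604, -0, 1.274, -0.037], TCP at [0.187, -0.649, 0.202] pointing down, gripper open.
Joint ranges: [-2.63, 2.63], [-0.94, 2.18], [0.31, 2.57], [-1.31, 4.45], [0, 2.66], [-2.55, 2.55]. Speed limits (rad/s): [2.57, 2.57, 3.14, 3.14, 3.14, 3.14].

INTERFACE

Orientations are given as a rotation vector (axis times angle).
In Python, from cell import manip, inverse_kinematics, cams, order gives the robot as it stands. Calls block until the motion is done:
- manip.move_pose(position, orientation): joint-space move of the TCP to a pose.
- manip.move_linear(position, rate=0.15, rot=None): straight line of the TCP; rot=None keeps the orientation; rate is the mean speed in m/s.
- manip.set_joints(angles): joint-space move.
- manip.set_gripper(opening, force=None): finger opening in m; force is the grip in N (None keeps the last); returns when the fingers have stopped.
- manip.dwell(seconds).
- inverse_kinematics(position, orientation): joint angles nearest the present ones, or None.
- manip.state(): the state.
- cams.capture(name): name is "scene" or "top" or "wrist"; returns a dict with "image" (480x640x3 uint8, blue, green, red), "z_map" (480x640 float32, m along the optical axis (not along the pixel's ray), 0 where there is no reading), "intrinsics" (3x3 intrinsics, pixels), "k1" (the pictures are not rectified: a ray, as slopes to the right and down, at radius r is drawn at 1 + k1 r^2 times it, then the intrinsics apply), "position" and "orientation" of the camera in the world; the wrist camera has in their place "T_tool_cam" (4x4, takes a point from camera to tool coordinates, whose origin is the TCP and whose axes are the tool frame's). Camera axes: x right, y down, z forward; pixel columns grow to the right and rows downward; lengths in m; the calibration is good to about 2 mm. A picture is of the moment at which its call begins: read the wrist's pose just before it.
A pose or a line that the arm cannot do raises manip.IKError and nothing moves.
- order.close_job(): hands the job in, once; it reports no verdict.
The state is a dict: "clock": time; "joint_pos": joint angles; "joint_velocities": joint speeds; "tau": joint torques, N m; "tool_pos": TCP position; "tcp_rot": TCP orientation; "contact_force": force on the tool from outside, world axes, zero at the start; "moment": the same for the moment, N m; "gripper_width": finger opening in m.
Only numpy, scipy, OpenCV 4.12 (cv2) and the standard library are available. Lean on these libraries where they do the work, as an engineer would, in place of code of your own. Each camera call takes 0.05 s, during which the arm holds its last target.

TASK

Open the tank of the blasting unit for refilling: push its sprung filler cap down just far enough to clear the catch, feeling for it and without ramming or forcing it, twist it anticlockwise (seen from above) until it comes free, lift it off, and set it down upright, grip bar on top, on the floor of the shallow cream tray. Put it down rather than dropping it, let go, and leave the other things on the bench where they are.

Things in the scene. Friction and masses are not known exactly. Their poses are not given: they have to be found in the camera images.
- cap_grip (a point): Centre of the grip bar of the dark grey filler cap (about 110 g) in the neck on the tank. Bar 46 mm long (x), 16 wide (y), 30 tall, upright on a round flange 56 mm across, 6 thick. Point 15 mm below the bar's top, 15 above the flange's upper face, 48 above the plug's underside, on which the cap stands once off. z up.
- cap: The same cap; origin at the underside centre of the plug (34 mm across, 27 mm long below the flange), two lugs along +x and -x. At the start latched: its x along the neck's x to about 3 degrees, the flange's underside 18 mm above the rim. Pushed down, it turns anticlockwise about 70 degrees to an end stop; not pushed down it jams after 4 degrees.
- rim: Steel filler neck; origin at the centre of its upper rim, 160 mm above the bench, 61 mm across; z up, x along the latched bar. How deep the cap must go to clear the catch differs each time (4 to 14 mm) and cannot be seen, but the whole push (not counted from the grasp, which may already press) is always about 14 N there; 1.5 mm deeper, at 15.5 N, it meets a hard stop. Push with less than 20 N, twist with less than 0.6 N m.
- plunger: Grey sprung plate, 26 mm across, inside the neck under the cap's plug, pushing the cap up; origin at its upper face, at the start against the plug's underside. It starts to yield at 3 to 11 N (differs) and takes 0.8 N more per mm.
- unit: The fixed blasting unit, origin on the bench under the neck's axis: cream base box 190 x 150 x 45 mm, aluminium tank 92 mm across; nothing of it rises above the rim. Turned some 60 degrees or more the cap is out of the catch: the spring lifts it 3 mm or more above its latched height and it draws straight up, 15 mm to be clear of the neck.
- tray_floor (a point): Shallow open cream tray, fixed on the bench, outside 170 mm (x) x 140 mm (y), 22 mm high, walls 4 mm. The point is the centre of its inner floor, 5 mm above the bench; z up.
- burs: Bystander: round cream stand, 56 mm across and 50 mm high, with thin steel instruments up to 98 mm high; origin under its centre. Leave alone.
- model: Bystander: round plaster dental model, 60 mm across, 23 mm high; origin under its centre. Leave alone.
- knife: Bystander: slim wax knife lying flat, 152 mm long along its x, 12 mm thick; origin near its middle, on the bench. Leave alone.

How it is judged:
On the way, in this order (a step that is already met when the one before it is completed fails the run):
1. the cap is pushed down at least 3.5 mm against its spring, still latched in the neck (z of cap in the frame of rim below -0.0125 m and angle between the x axis of cap and the x axis of rim, either way round below 0.2 rad and horizontal distance between cap and rim below 0.006 m), for 0.1 s.
2. the cap, still in the neck, is turned at least 55 degrees anticlockwise (angle between the x axis of cap and the x axis of rim, either way round above 0.96 rad and z of cap in the frame of rim below 0.006 m and horizontal distance between cap and rim below 0.006 m), for 0.1 s.
3. the cap is lifted straight up out of the neck (z of cap in the frame of rim above 0.012 m and horizontal distance between cap and rim below 0.03 m), for 0.1 s.
At the end, for the whole second after the job is handed in: The cap stands upright (within 0.1 rad) and at rest on the tray's floor, its axis within 65 mm (x) and 50 mm (y) of the tray's centre, its bar's centre 48 mm (+-3) above the floor, released (x of cap_grip in the frame of tray_floor between -0.065 and 0.065 m and y of cap_grip in the frame of tray_floor between -0.05 and 0.05 m and z of cap_grip in the frame of tray_floor between 0.045 and 0.051 m and angle between cap_grip's own z axis and vertical below 0.1 rad and linear speed of cap below 0.02 m/s and contact force between cap and the fingers below 0.1 N); the robot touches nothing.
It fails at once if the sprung plate is rammed: pushed by the cap with more than 22 N (contact force between cap and plunger above 22 N).
It fails at once if the cap is forced: all contact forces between cap and unit (spring, catch, stops) together exceed 50 N (contact force between cap and unit above 50 N).
It fails at once if the cap is let go in the air, its underside more than 20 mm above the tray's floor and away from the neck (contact force between cap and anything else below 0.05 N and height (world z) of cap_grip above 0.073 m and horizontal distance between cap and rim above 0.03 m).
It fails at once if a bystander (instrument stand, dental model or wax knife) is moved more than 15 mm (distance of any of burs, model, knife from where it was at the start of the episode above 0.015 m).
It also fails if it takes over 72 s, if anything falls off the work surface, if the arm or the gripper's body presses on something with over 40 N, if the wrist force passes 120 N, or if a joint passes its speed limit or range.

## Working session

There is one attempt and no reset: what is moved stays moved. The work goes in short steps, each a Python script; the robot and the scene stay as the last script left them, time stands still between calls to the robot, and variables do not carry over. Pictures are saved under pics/ and viewed, and the job is handed in when it is done.

```bash
ls; mkdir -p pics; python3 - <<'E'
from cell import manip, cams
import cv2, numpy as np
s=manip.state(); print({k:np.round(v,4) for k,v in s.items()})
for n in ("scene","top"):
    c=cams.capture(n); cv2.imwrite(f"pics/{n}0.png",c["image"]); np.savez(f"pics/{n}0.npz",**{k:v for k,v in c.items() if v is not None})
    print(n,c["intrinsics"],c["k1"],c["position"],c["orientation"])
E
```

```text
pics
{'clock': np.float64(0.0), 'joint_pos': array([-1.3269,  0.2648,  1.6053,  0.    ,  1.2737, -0.0369]), 'joint_velocities': array([-0.0002,  0.0002,  0.0006,  0.0017, -0.0012, -0.0008]), 'tau': array([ 1.40000e-03, -5.02110e+01, -3.56875e+01,  7.28000e-02,
        2.94000e-02, -2.00000e-04]), 'tool_pos': array([ 0.1869, -0.6478,  0.2005]), 'tcp_rot': array([ 2.0717,  0.2951, -2.0721]), 'contact_force': array([-0.0564,  0.2353, -0.2312]), 'moment': array([-0.0248, -0.0174,  0.0011]), 'gripper_width': np.float64(0.0883)}
scene [[448.10701483   0.         322.19171396]
 [  0.         448.10701483 244.1590286 ]
 [  0.           0.           1.        ]] -0.05988133245444707 [0.86999343 0.19310179 0.70649061] [-1.31767659 -2.43863719  0.73724015]
top [[566.85895688   0.         327.91444276]
 [  0.         566.85895688 239.96146696]
 [  0.           0.           1.        ]] 0.059077337382201583 [ 0.38610856 -0.01539476  1.08008118] [-2.25499309  1.93464275 -0.19977227]
```

View pics/scene0.png

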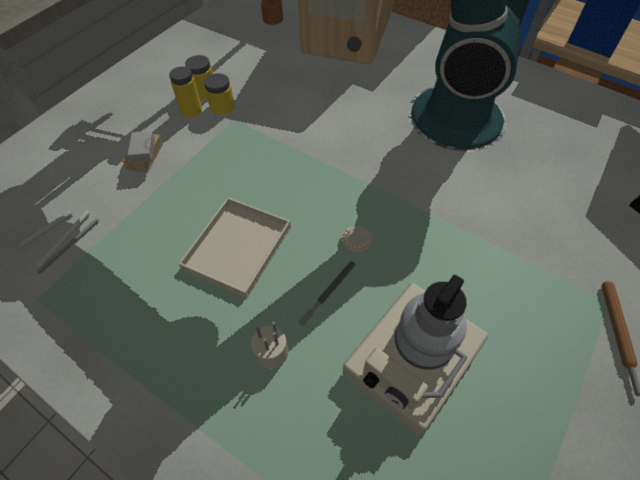

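View pics/top0.png

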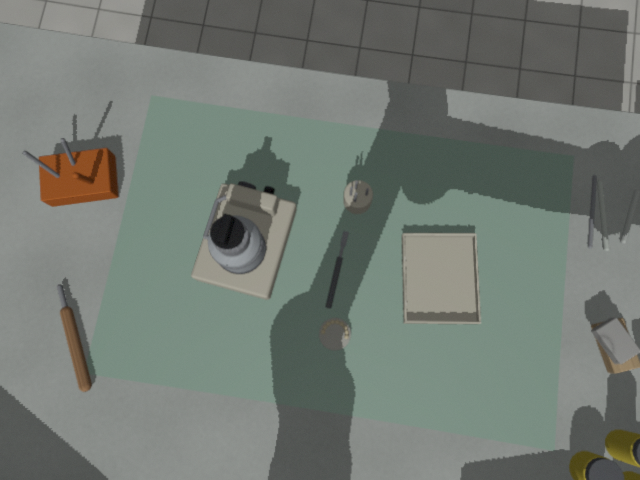

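The scene view shows the cap's bar at about (450,293) on the unit, the tray at (235,247), the burs at (268,345), the knife at (330,290) and the model at (356,238). In the top view the bar is at about (228,231), the tray at (441,278), the burs at (358,196), the knife at (338,270) and the model at (336,334).

```bash
cat > h.py <<'E'
import numpy as np, cv2
from scipy.spatial.transform import Rotation as R
def cloud(c, T=None):
    """world points for all pixels (H,W,3)"""
    K=np.array(c["intrinsics"]); k1=float(c["k1"]); z=np.array(c["z_map"])
    v,u=np.mgrid[0:480,0:640].astype(float)
    xd=(u-K[0,2])/K[0,0]; yd=(v-K[1,2])/K[1,1]
    x,y=xd.copy(),yd.copy()
    for _ in range(20):
        f=1+k1*(x*x+y*y); x=xd/f; y=yd/f
    P=np.stack([x*z,y*z,z],-1)
    if T is None: M=R.from_rotvec(np.array(c["orientation"])).as_matrix(); p=np.array(c["position"])
    else: M=T[:3,:3]; p=T[:3,3]
    W=P@M.T+p; W[z<=0]=np.nan
    return W
E
python3 - <<'E'
from h import *
for n,(bu,bv,w) in {"top":(235,245,70),"scene":(440,330,90)}.items():
    c=np.load(f"pics/{n}0.npz"); W=cloud(c)
    im=c["image"][max(0,bv-w):bv+w,bu-w:bu+w]
    cv2.imwrite(f"pics/{n}crop.png",cv2.resize(im,(560,560),interpolation=cv2.INTER_CUBIC))
    pts={"top":[(228,231),(441,278),(404,235),(477,235),(404,322),(479,322),(358,196),(336,334),(338,270),(330,305),(345,233),(275,350),(215,270)],"scene":[(450,293),(235,247),(228,203),(290,222),(246,294),(182,264)]}[n]
    for u,v in pts: print(n,u,v,np.round(W[v,u],4))
    S=W[max(0,bv-w):bv+w,bu-w:bu+w].reshape(-1,3)
    m=(S[:,2]>0.20)&(S[:,2]<0.24); b=S[m]; print("bar n",m.sum(), b.mean(0),b.min(0),b.max(0), np.median(b[:,2]))
    r=cv2.minAreaRect((b[:,:2]*1000).astype(np.float32)); print(r)
    m=(S[:,2]>0.175)&(S[:,2]<0.190); print("flange",m.sum(),np.median(S[m],0),cv2.minEnclosingCircle((S[m][:,:2]*1000).astype(np.float32)))
E
```

```text
top 228 231 [0.5608 0.1753 0.2088]
top 441 278 [ 0.5735 -0.1998  0.0016]
top 404 235 [ 0.6433 -0.1184  0.0145]
top 477 235 [ 0.6675 -0.2588  0.0028]
top 404 322 [ 0.4788 -0.1389  0.0144]
top 479 322 [ 0.4994 -0.2736  0.0229]
top 358 196 [ 0.6957 -0.0198  0.0529]
top 336 334 [ 0.4375 -0.0173  0.0154]
top 338 270 [ 0.5574 -0.0031  0.0102]
top 330 305 [0.4892 0.0019 0.0102]
top 345 233 [ 0.6315 -0.0056  0.0083]
top 275 350 [0.392  0.0907 0.0015]
top 215 270 [0.5172 0.2201 0.0479]
bar n 340 [0.56365153 0.18164979 0.21261947] [0.54182152 0.17313108 0.20034502] [0.58805448 0.19307864 0.21836542] 0.21360881718839303
((564.9554443359375, 182.5956268310547), (16.6557559967041, 46.0732536315918), 83.92378234863281)
flange 534 [0.56232529 0.17346937 0.18432785] ((564.6292114257812, 183.1350555419922), 28.01078224182129)
scene 450 293 [0.571  0.1848 0.2133]
scene 235 247 [ 0.5765 -0.197   0.0051]
scene 228 203 [ 0.5046 -0.2733  0.0097]
scene 290 222 [ 0.4806 -0.1376  0.0192]
scene 246 294 [ 0.6456 -0.1137  0.0146]
scene 182 264 [ 0.6645 -0.2439  0.0227]
bar n 494 [0.56871651 0.18253514 0.21252525] [0.54262008 0.17288224 0.20032694] [0.58885534 0.19228161 0.2166085 ] 0.21354377123650733
((565.7516479492188, 182.3321533203125), (16.35337257385254, 46.52484130859375), 84.64155578613281)
flange 915 [0.56948138 0.18822548 0.18396996] ((565.26123046875, 182.33828735351562), 28.253097534179688)
```

```bash
python3 - <<'E'
from h import *
a=[cv2.imread(f"pics/{n}crop.png") for n in("top","scene")]
cv2.imwrite("pics/crops.png",cv2.resize(np.hstack(a),(800,400)))
E
```

```text
(no output)
```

View pics/crops.png

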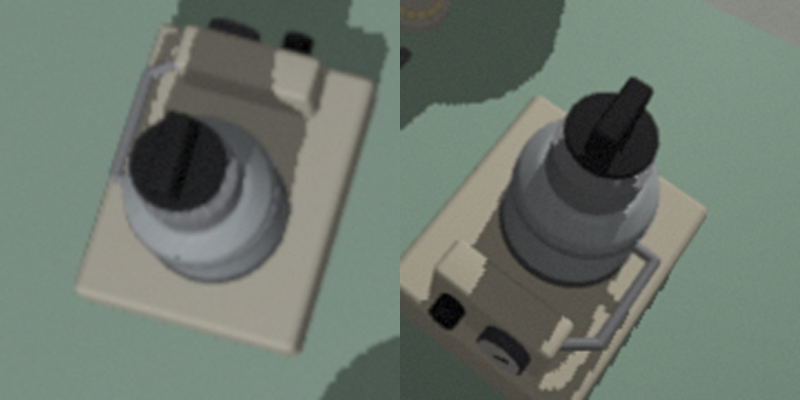

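Both views agree on the bar: centre (0.565,0.1825), top at 0.2137 (0.214 expected), size 46x16.5, long axis about -5.5° from world x. Next is an IK check for the grasp and the whole twist.

```bash
cat >> h.py <<'E'
def down(psi):
    x=np.array([0,0,-1.]); y=np.array([np.cos(psi),np.sin(psi),0]); 
    return R.from_matrix(np.stack([x,y,np.cross(x,y)],1)).as_rotvec()
def psi_of(rot):
    y=R.from_rotvec(rot).as_matrix()[:,1]; return np.arctan2(y[1],y[0])
E
python3 - <<'E'
from h import *
from cell import manip, inverse_kinematics, cams
for n in ("top","scene"):
    c=np.load(f"pics/{n}0.npz"); W=cloud(c).reshape(-1,3)
    b=W[(W[:,2]>0.211)&(W[:,2]<0.2165)&(np.hypot(W[:,0]-.565,W[:,1]-.1825)<.04)]
    u,s,v=np.linalg.svd(b[:,:2]-b[:,:2].mean(0),full_matrices=False); a=v[0]*np.sign(v[0][0]); print(n,len(b),b.mean(0),np.degrees(np.arctan2(a[1],a[0])))
print(np.degrees(psi_of(manip.state()["tcp_rot"])))
for p in (84.5,-95.5):
  for d in (0,35,72):
    for z in (0.187,0.30):
      print(p,d,z,inverse_kinematics([.565,.1825,z],down(np.radians(p+d))))
for p in (60,84.5+66,-95.5+66,0): print(p,inverse_kinematics([.573,-.197,.04],down(np.radians(p))))
E
```

```text
top 253 [0.56539523 0.18261182 0.21388399] -5.784841785253148
scene 407 [0.5663464  0.18254172 0.21380248] -5.620640732861494
-73.91195304101724
84.5 0 0.187 [ 2.70480310e-01  1.21341821e-01  1.80020257e+00 -4.44089210e-16
  1.22004827e+00 -1.20432291e+00]
84.5 0 0.3 [ 2.70480310e-01  6.55084315e-02  1.65445107e+00 -4.44089210e-16
  1.42163315e+00 -1.20432291e+00]
84.5 35 0.187 [ 2.70480310e-01  1.21341821e-01  1.80020257e+00 -4.44089210e-16
  1.22004827e+00 -1.81518815e+00]
84.5 35 0.3 [ 2.70480310e-01  6.55084315e-02  1.65445107e+00 -4.44089210e-16
  1.42163315e+00 -1.81518815e+00]
84.5 72 0.187 [ 0.27048031  0.12134182  1.80020257  0.          1.22004827 -2.46095997]
84.5 72 0.3 [ 0.27048031  0.06550843  1.65445107  0.          1.42163315 -2.46095997]
-95.5 0 0.187 [0.27048031 0.12134182 1.80020257 0.         1.22004827 1.93726975]
-95.5 0 0.3 [0.27048031 0.06550843 1.65445107 0.         1.42163315 1.93726975]
-95.5 35 0.187 [ 2.70480310e-01  1.21341821e-01  1.80020257e+00 -4.44089210e-16
  1.22004827e+00  1.32640451e+00]
-95.5 35 0.3 [ 2.70480310e-01  6.55084315e-02  1.65445107e+00 -4.44089210e-16
  1.42163315e+00  1.32640451e+00]
-95.5 72 0.187 [ 2.70480310e-01  1.21341821e-01  1.80020257e+00 -4.44089210e-16
  1.22004827e+00  6.80632684e-01]
-95.5 72 0.3 [ 2.70480310e-01  6.55084315e-02  1.65445107e+00 -4.44089210e-16
  1.42163315e+00  6.80632684e-01]
60 [-3.72251018e-01  2.82470099e-01  1.90011960e+00 -4.44089210e-16
  9.59002951e-01 -1.41944857e+00]
150.5 None
-29.5 [-0.37225102  0.2824701   1.9001196   0.          0.95900295  0.14262111]
0 [-3.72251018e-01  2.82470099e-01  1.90011960e+00 -4.44089210e-16
  9.59002951e-01 -3.72251018e-01]
```

The -95.7° branch stays well within range for the whole twist, so I'm using that. Moving above the cap for a wrist look.

```bash
python3 - <<'E'
from h import *
from cell import manip, inverse_kinematics, cams
s=manip.state(); p=np.array(s["tool_pos"]); 
manip.move_linear([p[0],p[1],.30],rate=.25)
manip.move_pose([.565,.1825,.32],down(np.radians(-95.7)))
manip.dwell(.3)
s=manip.state(); c=cams.capture("wrist")
T=np.eye(4); T[:3,:3]=R.from_rotvec(s["tcp_rot"]).as_matrix(); T[:3,3]=s["tool_pos"]
W=cloud(c,T@np.array(c["T_tool_cam"]))
cv2.imwrite("pics/w1.png",c["image"])
f=W.reshape(-1,3)
b=f[(f[:,2]>0.208)&(f[:,2]<0.218)&(np.hypot(f[:,0]-.565,f[:,1]-.1825)<.04)]
print(s["clock"],s["tool_pos"],np.degrees(psi_of(s["tcp_rot"])),s["contact_force"],s["moment"])
if len(b)>20:
    print(len(b),b.mean(0),cv2.minAreaRect((b[:,:2]*1000).astype(np.float32)))
E
```

```text
4.1333 [0.56511069 0.18223685 0.31998091] -95.72597830356123 [ 0.28130357  0.29423229 -0.06975262] [ 0.01363402  0.02540924 -0.0037204 ]
932 [0.56659217 0.1820688  0.21439583] ((565.6486206054688, 182.39947509765625), (15.68560791015625, 45.44340133666992), 84.58233642578125)
```

View pics/w1.png

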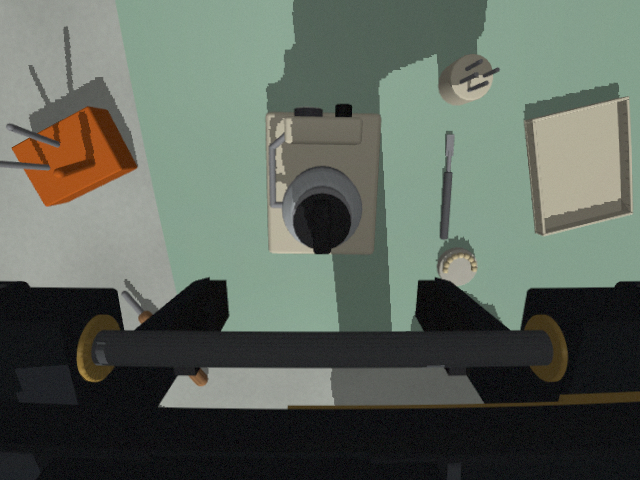

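The wrist view shows the bar at (321,228), midway between the fingers (inner edges about 228 and 418). All three cameras agree on centre (0.5656,0.1824) and -5.6° yaw. Descending now and taking a force baseline before grasping.

```bash
python3 - <<'E'
from h import *
from cell import manip
rot=down(np.radians(-95.6))
def pr(t):
    s=manip.state(); print(t,round(float(s["clock"]),2),np.round(s["tool_pos"],4),round(np.degrees(psi_of(s["tcp_rot"])),2),"F",np.round(s["contact_force"],2),"M",np.round(s["moment"],3),"w",round(float(s["gripper_width"]),4)); return s
manip.set_gripper(.045,5)
manip.move_linear([.5656,.1824,.23],rate=.12,rot=rot)
manip.move_linear([.5656,.1824,.1875],rate=.04)
manip.dwell(.4); F=[]
for _ in range(5): manip.dwell(.05); F.append(np.r_[manip.state()["contact_force"],manip.state()["moment"]])
F=np.mean(F,0); np.save("base.npy",F); print(np.round(F,3))
pr("open")
manip.set_gripper(.0,12); pr("light"); manip.dwell(.3); pr("light2")
E
```

```text
[-0.098  0.077 -0.088  0.002  0.032  0.011]
open 7.72 [0.5656 0.1824 0.1875] -95.6 F [-0.69  0.48  0.28] M [-0.005  0.01  -0.027] w 0.045
light 8.47 [0.5656 0.1824 0.1875] -95.6 F [ 0.33 -0.29  1.26] M [ 0.039 -0.017 -0.038] w 0.0004
light2 8.78 [0.5656 0.1824 0.1875] -95.6 F [0.91 0.76 0.43] M [ 0.005 -0.018  0.008] w 0.0002
```

The fingers closed to zero, so they missed the bar. I need to look before doing anything else.

```bash
python3 - <<'E'
from h import *
from cell import manip,cams
a=[]
for n,sl in (("wrist",None),("scene",(slice(220,400),slice(340,580)))):
    c=cams.capture(n); cv2.imwrite(f"pics/{n}2.png",c["image"]); np.savez(f"pics/{n}2.npz",**c)
    im=c["image"] if sl is None else c["image"][sl]
    a.append(cv2.resize(im,(400,300),interpolation=cv2.INTER_CUBIC))
cv2.imwrite("pics/v2.png",np.hstack(a))
s=manip.state(); print(s["tool_pos"],s["tcp_rot"],s["gripper_width"])
E
```

```text
[0.56561105 0.18241726 0.18750672] [-2.17129578  0.10616771  2.17124639] 0.0004989145607304155
```

View pics/v2.png

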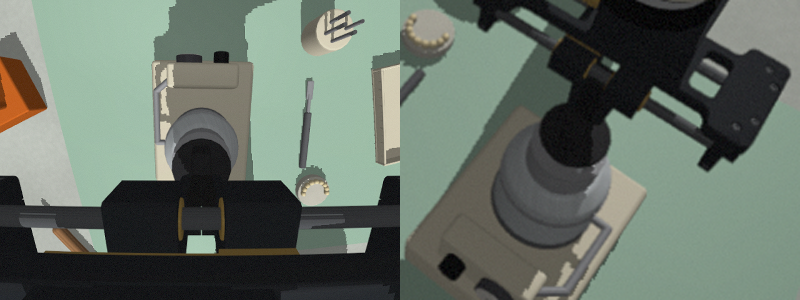

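```bash
python3 - <<'E'
import cv2,numpy as np
a=cv2.imread("pics/scene2.png")[230:330,400:520]; b=cv2.imread("pics/wrist2.png")[210:430,200:440]
g=lambda i:np.uint8(255*(i/255.)**.5)
cv2.imwrite("pics/v3.png",np.hstack([cv2.resize(g(a),(400,400),interpolation=3),cv2.resize(g(b),(400,400),interpolation=3)]))
E
```

```text
(no output)
```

View pics/v3.png

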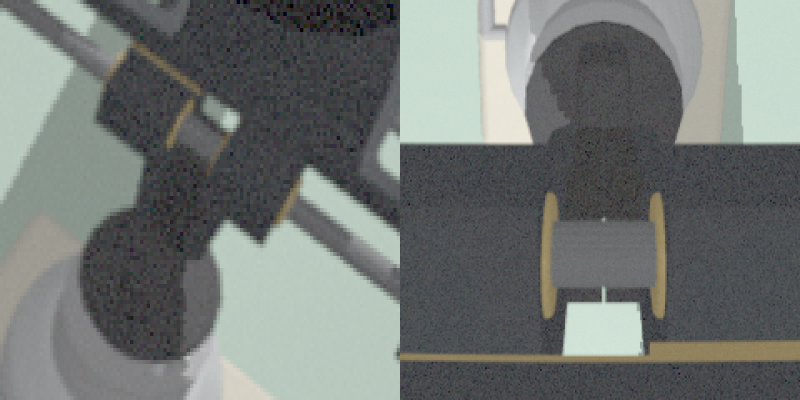

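```bash
python3 - <<'E'
from h import *
from cell import manip
s=manip.state()
T=np.eye(4); T[:3,:3]=R.from_rotvec(s["tcp_rot"]).as_matrix(); T[:3,3]=s["tool_pos"]
for n in("wrist","scene"):
    c=np.load(f"pics/{n}2.npz"); W=cloud(c,T@c["T_tool_cam"] if n=="wrist" else None)
    f=W.reshape(-1,3); f=f[np.hypot(f[:,0]-.5656,f[:,1]-.1824)<.045]
    for lo in np.arange(.175,.30,.005):
        b=f[(f[:,2]>lo)&(f[:,2]<=lo+.005)]
        if len(b)>3: print(n,round(lo,3),len(b),np.round(b[:,:2].min(0),4),np.round(b[:,:2].max(0),4))
print(c.files if 0 else np.load("pics/wrist2.npz")["T_tool_cam"].round(3))
E
```

```text
wrist 0.18 1891 [0.551  0.1546] [0.5932 0.21  ]
wrist 0.185 1436 [0.5514 0.1555] [0.5931 0.2095]
wrist 0.19 62 [0.5845 0.1724] [0.5887 0.1881]
wrist 0.195 68 [0.5848 0.1726] [0.5888 0.1877]
wrist 0.2 69 [0.5844 0.1724] [0.5888 0.1882]
wrist 0.205 76 [0.5846 0.1725] [0.5886 0.1879]
wrist 0.21 879 [0.543  0.1726] [0.5887 0.1894]
wrist 0.215 401 [0.5446 0.1738] [0.5877 0.1879]
wrist 0.225 191 [0.5723 0.1685] [0.5774 0.1937]
wrist 0.23 263 [0.5735 0.1675] [0.5775 0.1948]
wrist 0.235 295 [0.5733 0.1671] [0.5778 0.1952]
wrist 0.24 317 [0.5643 0.1686] [0.5776 0.1936]
wrist 0.245 407 [0.5653 0.169 ] [0.5776 0.1931]
wrist 0.25 344 [0.57   0.1694] [0.5777 0.1927]
wrist 0.255 313 [0.5729 0.1698] [0.5778 0.1923]
wrist 0.26 358 [0.5727 0.1707] [0.5776 0.1916]
wrist 0.265 524 [0.5553 0.1714] [0.5774 0.1908]
wrist 0.27 363 [0.5546 0.1721] [0.5773 0.1908]
wrist 0.275 66 [0.5532 0.1745] [0.5659 0.191 ]
wrist 0.28 111 [0.5531 0.1742] [0.5688 0.1909]
wrist 0.285 120 [0.5574 0.1738] [0.5732 0.1905]
wrist 0.29 218 [0.5615 0.1498] [0.6018 0.2088]
wrist 0.295 1813 [0.5678 0.1491] [0.6025 0.2091]
scene 0.17
[... 530 characters left out ...]
6] [0.5773 0.1952]
scene 0.235 51 [0.5674 0.1682] [0.5774 0.1961]
scene 0.24 70 [0.5628 0.1668] [0.5775 0.1969]
scene 0.245 66 [0.5633 0.1668] [0.5769 0.1964]
scene 0.25 62 [0.5669 0.166 ] [0.5773 0.1972]
scene 0.255 42 [0.5725 0.1666] [0.5777 0.1977]
scene 0.26 26 [0.5732 0.1713] [0.5757 0.1862]
scene 0.265 77 [0.5557 0.1719] [0.576  0.1871]
scene 0.27 10 [0.5547 0.1729] [0.5756 0.1851]
scene 0.275 5 [0.5571 0.1735] [0.5762 0.1762]
scene 0.28 4 [0.5606 0.1751] [0.5667 0.1759]
scene 0.29 47 [0.5699 0.1506] [0.6015 0.2128]
scene 0.295 123 [0.5721 0.1452] [0.6022 0.2091]
[[ 0.    -0.258  0.966 -0.184]
 [ 1.    -0.    -0.     0.   ]
 [ 0.     0.966  0.258 -0.066]
 [ 0.     0.     0.     1.   ]]
```

```bash
python3 - <<'E'
from h import *
c=np.load("pics/wrist2.npz"); T=c["T_tool_cam"]; W=cloud(c,T)
for v in range(215,345,5): print(v,[tuple(np.round(W[v,u]*1000).astype(int).tolist()) if np.isfinite(W[v,u,0]) else None for u in (300,312,320,328,340)])
E
```

```text
215 [(26, -13, -27), (27, -6, -27), (26, -1, -27), (26, 4, -27), (27, 12, -27)]
220 [(27, -13, -24), (27, -6, -24), (27, -1, -24), (27, 4, -24), (28, 12, -24)]
225 [(26, -13, -21), (3, -5, -26), (2, -1, -26), (3, 4, -26), (5, 11, -25)]
230 [(1, -12, -23), (2, -5, -23), (4, -1, -23), (2, 4, -23), (3, 11, -23)]
235 [(2, -12, -20), (-9, -5, -23), (-8, -1, -23), (-7, 4, -22), (3, 11, -20)]
240 [(2, -12, -17), (-19, -4, -23), (-17, 0, -22), (-18, 4, -22), (3, 11, -17)]
245 [(2, -12, -14), (-25, -4, -22), (-26, 0, -22), (-26, 3, -22), (3, 11, -14)]
250 [(2, -12, -11), (-26, -4, -20), (-28, 0, -20), (-27, 3, -20), (3, 11, -11)]
255 [(2, -12, -8), (-27, -4, -17), (-28, 0, -18), (-28, 3, -18), (3, 11, -8)]
260 [(2, -12, -6), (-27, -4, -15), (-28, 0, -15), (-27, 3, -15), (2, 11, -5)]
265 [(3, -12, -2), (-26, -4, -12), (-27, 0, -12), None, (1, 11, -3)]
270 [(3, -12, 1), (-27, -4, -10), (-28, 0, -10), (-28, 3, -10), (3, 11, 1)]
275 [(3, -12, 4), (-28, -4, -8), (-27, 0, -7), (-27, 3, -7), (2, 11, 4)]
280 [(-42, -9, -10), (-38, -4, -9), (-38, 0, -9), (-38, 3, -9), (-42, 9, -10)]
285 [(-48, -9, -10
[... 229 characters left out ...]
-8, -9), (-60, -3, -9), (-58, 0, -8), (-59, 3, -9), (-61, 8, -9)]
305 [(-65, -8, -9), (-65, -3, -9), (-59, 0, -6), (-64, 3, -9), (-64, 7, -9)]
310 [(-69, -8, -9), (-68, -3, -9), (-58, 0, -4), (-67, 3, -8), (-69, 7, -9)]
315 [(-73, -7, -9), (-73, -3, -9), (-58, 0, -2), (-72, 3, -9), (-72, 7, -8)]
320 [(-76, -7, -9), (-77, -3, -9), (-57, 0, 1), (-77, 3, -9), (-76, 7, -9)]
325 [(-81, -7, -9), (-80, -3, -9), (-80, 0, -9), (-79, 3, -8), (-79, 7, -8)]
330 [(-82, -7, -8), (-83, -3, -9), (-83, 0, -9), (-83, 2, -9), (-82, 6, -8)]
335 [(-117, -4, -27), (-116, -2, -26), (-116, 0, -26), (-117, 2, -27), (-117, 4, -27)]
340 [(-118, -4, -26), (-117, -2, -25), (-118, 0, -26), (-119, 2, -26), (-118, 4, -26)]
```

The wrist depth shows the shut fingers ending about 37 mm short of the nominal TCP, just above the bar's top. The scene camera agrees (fingers end at z≈0.222 when the TCP reads 0.1875). I'll raise, open and measure the fingertips.

```bash
python3 - <<'E'
from h import *
from cell import manip,cams
manip.move_linear([.5656,.1824,.235],rate=.1)
manip.set_gripper(.045); manip.dwell(.2)
s=manip.state(); print(s["clock"],s["tool_pos"],s["gripper_width"])
T=np.eye(4); T[:3,:3]=R.from_rotvec(s["tcp_rot"]).as_matrix(); T[:3,3]=s["tool_pos"]
for n in("wrist","scene"):
    c=cams.capture(n); np.savez(f"pics/{n}3.npz",**c); cv2.imwrite(f"pics/{n}3.png",c["image"])
    W=cloud(c,c["T_tool_cam"]) if n=="wrist" else (cloud(c)-T[:3,3])@T[:3,:3]
    f=W.reshape(-1,3); f=f[(abs(f[:,1])<.07)&(abs(f[:,2])<.015)]
    for lo in np.arange(-.12,.03,.005):
        b=f[(f[:,0]>lo)&(f[:,0]<=lo+.005)]
        if len(b)>3:
            h=np.histogram(b[:,1],np.arange(-.07,.071,.01))[0]
            print(n,round(lo*1000),len(b),h)
g=lambda i:np.uint8(255*(i/255.)**.5)
cv2.imwrite("pics/v4.png",np.hstack([cv2.resize(g(cv2.imread("pics/scene3.png")[200:320,390:550]),(400,300),interpolation=3),cv2.resize(g(cv2.imread("pics/wrist3.png")),(400,300))]))
E
```

```text
10.4917 [0.56560789 0.1824025  0.23502503] 0.04533821748902247
wrist -120 429 [  0   0   0   8 201   0   0   0   0  28 192   0   0   0]
wrist -115 530 [  0   0   0   3 270   0   0   0   0  37 220   0   0   0]
wrist -110 538 [  0   0   0   1 272   0   0   0   0  15 250   0   0   0]
wrist -105 482 [  0   0   0   1 231   0   0   0   0  10 240   0   0   0]
wrist -100 415 [  0   0   0   2 203   0   0   0   0  16 194   0   0   0]
wrist -95 323 [  0   0   0   4 157   0   0   0   0  15 147   0   0   0]
wrist -90 334 [  0   0   0  63 106   0   0   0   0  14 151   0   0   0]
wrist -85 1142 [  0   0   0 187 389   0   0   0   0 310 256   0   0   0]
wrist -80 681 [  0   0   0 166 171   0   0   0   0 151 193   0   0   0]
wrist -75 565 [  0   0   0 157 130   0   0   0   0 121 157   0   0   0]
wrist -70 586 [  0   0   0 126 159   0   0   0   0 152 149   0   0   0]
wrist -65 653 [  0   0   0 111 200   0   0   0   0 205 137   0   0   0]
wrist -60 665 [  0   0   0  97 239   0   0   0   0 223 106   0   0   0]
wrist -55 492 [  0   0   0  60 182   0   0   0   0 163  87   0   0   0]
wrist -50 436 [  0   0 
[... 659 characters left out ...]
 0 50 10  0  0  0]
scene -80 61 [ 0  0  0  0 20  0  0  0  0 27 14  0  0  0]
scene -75 77 [ 0  0  0 21 18  0  0  0  0 18 20  0  0  0]
scene -70 88 [ 0  0  0 24 19  0  0  0  0 25 20  0  0  0]
scene -65 88 [ 0  0  0 22 17  0  0  0  0 30 19  0  0  0]
scene -60 105 [ 0  0  0 24 26  0  0  0  0 37 18  0  0  0]
scene -55 79 [ 0  0  0 14 20  0  0  0  0 28 17  0  0  0]
scene -50 83 [ 0  0  0 20 20  0  0  0  0 28 15  0  0  0]
scene -45 72 [ 0  0  0 11 19  0  0  0  0 30 12  0  0  0]
scene -40 39 [ 0  0  0  4 12  0  0  0  0 20  3  0  0  0]
scene 15 33 [ 0  0  0  0  0  0 15 18  0  0  0  0  0  0]
scene 20 242 [  0   0   0   0   0   0 129 113   0   0   0   0   0   0]
scene 25 4 [0 0 0 0 0 0 4 0 0 0 0 0 0 0]
```

View pics/v4.png

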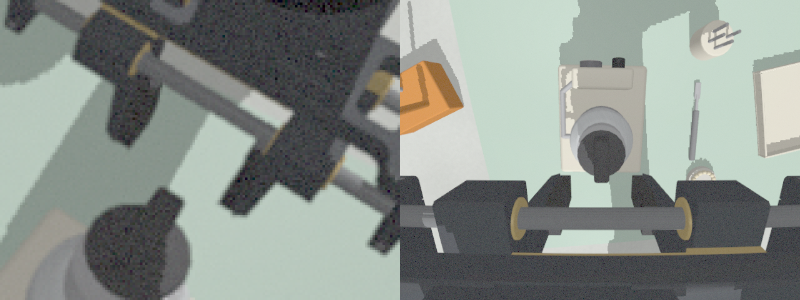

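```bash
python3 - <<'E'
from h import *
rot=down(np.radians(-95.6)); T=np.eye(4); T[:3,:3]=R.from_rotvec(rot).as_matrix(); T[:3,3]=[.5656,.1824,.235]
for n in("wrist","scene"):
    c=np.load(f"pics/{n}3.npz"); W=cloud(c,c["T_tool_cam"]) if n=="wrist" else (cloud(c)-T[:3,3])@T[:3,:3]
    f=W.reshape(-1,3); f=f[(abs(f[:,1])<.05)&(abs(f[:,2])<.012)&(f[:,0]<0)&(f[:,0]>-.08)]
    for sgn in(-1,1):
        g=f[f[:,1]*sgn>0]; print(n,sgn,"tip x",np.sort(g[:,0])[-12:].round(4),"inner y",np.percentile(abs(g[:,1]),1).round(4),"z",np.percentile(g[:,2],[2,10,50,98]).round(4))
E
```

```text
wrist -1 tip x [-0.0381 -0.0381 -0.038  -0.038  -0.038  -0.0378 -0.0377 -0.0377 -0.0376
 -0.0373 -0.0373 -0.0364] inner y 0.0221 z [-0.0107 -0.0105 -0.0089  0.0061]
wrist 1 tip x [-0.0381 -0.038  -0.038  -0.0379 -0.0379 -0.0378 -0.0377 -0.0376 -0.0376
 -0.0375 -0.0375 -0.0372] inner y 0.0227 z [-0.0107 -0.0104 -0.0089  0.0058]
scene -1 tip x [-0.0393 -0.0393 -0.0391 -0.0391 -0.039  -0.0382 -0.038  -0.038  -0.0368
 -0.0363 -0.0362 -0.036 ] inner y 0.0225 z [-0.0107 -0.0103 -0.009  -0.0046]
scene 1 tip x [-0.0378 -0.0378 -0.0377 -0.0376 -0.0376 -0.0376 -0.0375 -0.0373 -0.0365
 -0.0364 -0.0361 -0.0356] inner y 0.022 z [-0.0113 -0.0107 -0.0091  0.0071]
```

Both cameras put the real fingertips 38 mm behind the reported TCP; they are centred laterally. I'll correct for that (tip z = tool z + 0.038) and descend in steps, watching the force.

```bash
cat >> h.py <<'E'
D=0.038
def pr(t):
    from cell import manip
    s=manip.state(); print(t,round(float(s["clock"]),2),np.round(s["tool_pos"],4),round(float(np.degrees(psi_of(s["tcp_rot"]))),2),"F",np.round(s["contact_force"],2),"M",np.round(s["moment"],3),"w",round(float(s["gripper_width"]),4),flush=True); return s
def avg(n=6):
    from cell import manip
    F=[]
    for _ in range(n): manip.dwell(.03); s=manip.state(); F.append(np.r_[s["contact_force"],s["moment"]])
    return np.mean(F,0)
E
python3 - <<'E'
from h import *
from cell import manip, inverse_kinematics
print(inverse_kinematics([.573,-.197,.002],down(np.radians(-30))))
rot=down(np.radians(-95.6))
for z in (.215,.2,.192,.1885,.187):
    manip.move_linear([.5656,.1824,z-D],rate=.06); F=avg(3); print(z,F.round(2))
    if abs(F[2])>3: print("contact"); break
manip.dwell(.3); B=avg(10); np.save("base.npy",B); print("base",B.round(3))
manip.set_gripper(0,10); pr("g10"); manip.dwell(.2); print(avg().round(2))
E
```

```text
[-3.72251018e-01  3.30040820e-01  1.92048628e+00 -4.44089210e-16
  8.91065551e-01  1.51347758e-01]
0.215 [ 0.16  0.1   0.01  0.04  0.   -0.  ]
0.2 [ 0.08 -0.21 -0.25  0.02  0.01 -0.01]
0.192 [ 0.54 -0.03 -0.38  0.03  0.02  0.01]
0.1885 [0.38 0.03 0.63 0.   0.02 0.01]
0.187 [-0.31 -0.1  -0.11  0.03  0.01  0.  ]
base [-0.139 -0.023 -0.053  0.018  0.012  0.004]
g10 14.57 [0.5656 0.1824 0.149 ] -95.6 F [-0.09  0.52  0.52] M [-0.025  0.018 -0.058] w 0.0157
[-0.42 -0.12  0.03 -0.01  0.01 -0.02]
```

Gripped at 15.7 mm width with almost no side force. Firming the grip, then pushing down and feeling for 14 N.

```bash
python3 - <<'E'
from h import *
from cell import manip
B=np.load("base.npy")
manip.set_gripper(0,40); manip.dwell(.2); F=avg(8)-B; pr("g40"); print(F.round(2))
z=.149; f=F[2]
while z>.149-.0165:
    dz=.0008 if f<12.3 else .0003
    z-=dz; manip.move_linear([.5656,.1824,z],rate=.012); F=avg(5 if f<11 else 8)-B; f=F[2]
    s=manip.state()
    print(round(1000*(.149-z),1),round(1000*(.149-s["tool_pos"][2]),2),F[:3].round(2),F[3:].round(3),flush=True)
    if f>14.3: break
pr("end")
E
```

```text
g40 15.65 [0.5656 0.1824 0.149 ] -95.6 F [-0.97 -0.65 -0.36] M [-0.097  0.025 -0.011] w 0.0159
[-0.   -0.55  0.18 -0.09  0.02 -0.03]
0.8 0.3 [-1.64 -1.23  4.86] [-0.215  0.354 -0.014]
1.6 1.06 [-2.15 -1.49  5.87] [-0.244  0.404 -0.008]
2.4 1.74 [-1.86 -1.46  6.38] [-0.256  0.438 -0.002]
3.2 2.41 [-2.55 -1.6   6.59] [-0.246  0.494  0.019]
4.0 3.06 [-2.84 -1.2   7.33] [-0.288  0.521  0.005]
4.8 3.76 [-2.73 -1.54  7.8 ] [-0.285  0.556  0.006]
5.6 4.42 [-3.08 -1.44  8.66] [-0.305  0.622  0.008]
6.4 5.1 [-3.31 -1.63  9.12] [-0.347  0.662  0.007]
7.2 5.79 [-3.97 -1.47  9.2 ] [-0.309  0.69  -0.   ]
8.0 6.44 [-3.61 -1.57 10.17] [-0.332  0.748 -0.01 ]
8.8 7.12 [-3.92 -1.81 11.21] [-0.379  0.785 -0.017]
9.6 7.81 [-4.23 -2.01 10.94] [-0.352  0.82  -0.007]
10.4 8.48 [-4.29 -1.89 11.8 ] [-0.382  0.846  0.   ]
11.2 9.14 [-4.62 -1.89 12.23] [-0.403  0.898  0.001]
12.0 9.81 [-4.64 -1.96 12.66] [-0.424  0.917  0.   ]
12.3 10.06 [-5.27 -2.01 13.11] [-0.404  0.97  -0.006]
12.6 10.34 [-5.35 -2.45 13.13] [-0.412  0.959 -0.019]
12.9 10.6 [-5.   -2.28 13.12] [-0.421  0.988  0.007]
13.2 10.85 [-5.33 -2.23 13.29] [-0.424  1.005  0.02 ]
13.5 11.08 [-5.1  -2.24 13.54] [-4.170e-01  1.036e+00  1.000e-03]
13.8 11.35 [-5.43 -2.44 13.84] [-0.44   1.04   0.004]
14.1 11.56 [-5.55 -2.54 14.3 ] [-0.455  1.051  0.023]
end 25.82 [0.566  0.1825 0.1374] -95.59 F [-5.56 -2.2  14.41] M [-0.431  1.083  0.065] w 0.0155
```

The spring slope (0.8 N/mm) and the 14.3 N at about 11.5 mm fit the description. Now I'll null the side load a little and start the twist gently, watching the torque.

```bash
cat > tw.py <<'E'
import sys,json
from h import *
from cell import manip
B=np.load("base.npy")
def step(st,a_to,da,fz_lo=14.0,fz_hi=15.1,tlim=.42,verbose=True):
    while st["a"]<a_to:
        st["a"]=min(st["a"]+da,a_to)
        manip.move_linear([st["x"],st["y"],st["z"]],rate=.03,rot=down(np.radians(-95.6+st["a"])))
        F=avg(4)-B; s=manip.state()
        act=np.degrees(psi_of(s["tcp_rot"]))+95.6
        print(round(float(s["clock"]),2),"a",round(st["a"],1),"act",round(float(act),1),"z",round(1000*float(s["tool_pos"][2]),2),"zt",round(1000*st["z"],2),F[:3].round(1),"Mz",F[5].round(3),flush=True)
        json.dump(st,open("st.json","w"))
        if abs(F[5])>tlim or F[2]>16.5: print("STOP"); return False
        st["x"]+=np.clip(.00008*F[0],-.0003,.0003); st["y"]+=np.clip(.00008*F[1],-.0003,.0003)
        if F[2]<fz_lo: st["z"]-=min(.0004,.0001*(fz_lo-F[2])+.0001)
        if F[2]>fz_hi: st["z"]+=min(.0004,.0001*(F[2]-fz_hi)+.0001)
    return True
E
python3 - <<'E'
from tw import *
st=dict(x=.5656,y=.1824,z=.149-.0141,a=0.)
for _ in range(3):
    F=avg(3)-B; print(F.round(2)); st["x"]+=.00008*F[0]; st["y"]+=.00008*F[1]
    manip.move_linear([st["x"],st["y"],st["z"]],rate=.02)
step(st,8,1.)
E
```

```text
[-5.58 -1.96 14.3  -0.44  1.09 -0.02]
[-5.55 -2.29 13.63 -0.4   0.97 -0.  ]
[-3.82 -2.01 14.35 -0.29  0.77  0.02]
27.25 a 1.0 act 1.0 z 137.91 zt 134.9 [-3.3 -0.9 13.9] Mz -0.024
27.63 a 2.0 act 2.0 z 137.92 zt 134.79 [-2.5 -0.6 13.6] Mz -0.071
28.02 a 3.0 act 3.0 z 137.73 zt 134.65 [-1.7 -0.9 12.9] Mz -0.053
28.4 a 4.0 act 4.0 z 137.55 zt 134.44 [-1.5 -0.5 12.5] Mz -0.043
28.78 a 5.0 act 5.0 z 137.48 zt 134.18 [-1.7 -0.4 12.9] Mz -0.035
29.17 a 6.0 act 6.0 z 137.37 zt 133.98 [-1.6 -0.4 12.9] Mz -0.071
29.55 a 7.0 act 7.0 z 137.38 zt 133.76 [-1.2 -0.5 13.6] Mz -0.043
29.93 a 8.0 act 8.0 z 137.32 zt 133.62 [-1.  -0.4 14. ] Mz -0.017
```

Past 8° with almost no torque, so the catch is clear. Continuing the twist.

```bash
python3 - <<'E'
from tw import *
st=json.load(open("st.json"))
step(st,66,3.,fz_lo=13.4,fz_hi=14.9)
json.dump(st,open("st.json","w"))
pr("")
E
```

```text
30.32 a 11.0 act 11.0 z 137.3 zt 133.62 [-0.6 -0.3 13.5] Mz -0.032
30.7 a 14.0 act 14.0 z 137.31 zt 133.62 [-0.6 -0.2 13.3] Mz 0.001
31.08 a 17.0 act 17.0 z 137.27 zt 133.51 [-0.6  0.2 14.2] Mz -0.021
31.47 a 20.0 act 20.0 z 137.29 zt 133.51 [-0.9  0.3 13. ] Mz 0.012
31.85 a 23.0 act 23.0 z 137.27 zt 133.38 [-0.5  0.2 13.6] Mz -0.009
32.23 a 26.0 act 26.0 z 137.26 zt 133.38 [-0.2  0.1 13.7] Mz -0.014
32.62 a 29.0 act 29.0 z 137.26 zt 133.38 [-0.3 -0.4 13.7] Mz 0.016
33.0 a 32.0 act 32.0 z 137.26 zt 133.38 [ 0.1 -0.1 13.3] Mz -0.013
33.38 a 35.0 act 35.0 z 137.27 zt 133.27 [-0.4  0.2 14. ] Mz 0.004
33.77 a 38.0 act 38.0 z 137.27 zt 133.27 [-0.3  0.4 14. ] Mz 0.011
34.15 a 41.0 act 41.0 z 137.28 zt 133.27 [ 0.1  0.2 13.9] Mz 0.012
34.53 a 44.0 act 44.0 z 137.29 zt 133.27 [ 0.6  0.2 14.1] Mz 0.001
34.92 a 47.0 act 47.0 z 137.27 zt 133.27 [-0.3  0.2 14.2] Mz 0.003
35.3 a 50.0 act 50.0 z 137.28 zt 133.27 [-0.2  0.1 14.3] Mz 0.007
35.68 a 53.0 act 53.0 z 137.27 zt 133.27 [ 0.1  0.2 14. ] Mz 0.008
36.07 a 56.0 act 56.0 z 137.29 zt 133.27 [-0.2  0.7 13.6] Mz -0.029
36.45 a 59.0 act 59.0 z 137.32 zt 133.27 [ 0.4  0.2 14. ] Mz 0.022
36.83 a 62.0 act 62.0 z 137.35 zt 133.27 [-0.3  0.3 13.9] Mz -0.013
37.22 a 65.0 act 65.0 z 137.34 zt 133.27 [-0.5  0.4 14. ] Mz 0.02
37.6 a 66 act 66.0 z 137.32 zt 133.27 [-0.1  0.5 14.4] Mz -0.052
 37.6 [0.5665 0.1832 0.1373] -29.61 F [ 0.6   0.43 14.23] M [-0.012  0.066 -0.044] w 0.0158
```

Jaw width is still 15.8 mm after 66°, so the bar turned with the jaws. Two more degrees with a low torque limit, then a slow lift watching for any hang-up.

```bash
python3 - <<'E'
from tw import *
st=json.load(open("st.json"))
step(st,68.5,1.25,fz_lo=13.4,fz_hi=14.9,tlim=.25)
z=st["z"]; ok=True
for up,r in ((.006,.02),(.012,.03),(.016,.03),(.020,.03),(.026,.03),(.034,.04),(.042,.05)):
    manip.move_linear([st["x"],st["y"],z+up],rate=r); F=avg(3)-B; s=manip.state()
    print(up,round(float(s["clock"]),2),np.round(s["tool_pos"],4),F.round(2),s["gripper_width"].round(4),flush=True)
    if F[2]<-6: print("HANG"); ok=False; break
if ok:
    manip.move_linear([st["x"],st["y"],.149+.085],rate=.12)
    manip.dwell(.15); print((avg()-B).round(2)); pr("")
    from cell import cams
    a=[]
    for n in("wrist","scene"):
        c=cams.capture(n); np.savez(f"pics/{n}5.npz",**c); a.append(cv2.resize(np.uint8(255*(c["image"]/255.)**.5),(400,300)))
    cv2.imwrite("pics/v5.png",np.hstack(a))
E
```

```text
37.98 a 67.2 act 67.2 z 137.33 zt 133.27 [-0.4  0.6 14.5] Mz -0.04
38.37 a 68.5 act 68.5 z 137.31 zt 133.27 [-0.7  0.3 14.4] Mz -0.082Traceback (most recent call last):
  File "<stdin>", line 7, in <module>
AttributeError: 'float' object has no attribute 'round'
```

```bash
python3 - <<'E'
from tw import *
st=json.load(open("st.json"))
z=st["z"]; ok=True
for up,r in ((.009,.03),(.012,.03),(.016,.03),(.020,.03),(.026,.03),(.034,.04),(.042,.05)):
    manip.move_linear([st["x"],st["y"],z+up],rate=r); F=avg(3)-B; s=manip.state()
    print(up,round(float(s["clock"]),2),np.round(s["tool_pos"],4),F.round(2),round(float(s["gripper_width"]),4),flush=True)
    if F[2]<-6: print("HANG"); ok=False; break
if ok:
    manip.move_linear([st["x"],st["y"],.149+.085],rate=.12)
    manip.dwell(.15); print((avg()-B).round(2)); pr("")
    from cell import cams
    a=[]
    for n in("wrist","scene"):
        c=cams.capture(n); np.savez(f"pics/{n}5.npz",**c); a.append(cv2.resize(np.uint8(255*(c["image"]/255.)**.5),(400,300)))
    cv2.imwrite("pics/v5.png",np.hstack(a))
E
```

```text
0.009 39.27 [0.5661 0.1832 0.1452] [ 1.48  1.03  9.48  0.11 -0.29 -0.04] 0.0159
0.012 39.62 [0.5659 0.1831 0.1476] [ 2.47  1.69  7.47  0.13 -0.44 -0.04] 0.0158
0.016 40.0 [0.5647 0.1824 0.1502] [ 4.9   1.17  5.25  0.26 -1.   -0.06] 0.0157
0.02 40.38 [0.5639 0.1815 0.1535] [ 5.38 -0.64  4.06 -0.16 -1.07 -0.07] 0.0159
0.026 40.83 [0.5612 0.1815 0.1578] [ 0.68  0.12  0.41 -0.04 -0.11  0.  ] 0.0155
0.034 41.28 [0.5628 0.1819 0.1673] [ 0.28  0.3  -0.67 -0.05 -0.04  0.02] 0.0154
0.042 41.69 [0.563  0.1819 0.1754] [-0.23  0.12 -0.86 -0.09 -0.06 -0.02] 0.0156
[ 0.15 -0.1  -0.93 -0.06 -0.07 -0.01]
 42.68 [0.5625 0.1818 0.2332] -27.1 F [-0.16 -0.14 -0.85] M [-0.043 -0.016 -0.056] w 0.0157
```

View pics/v5.png

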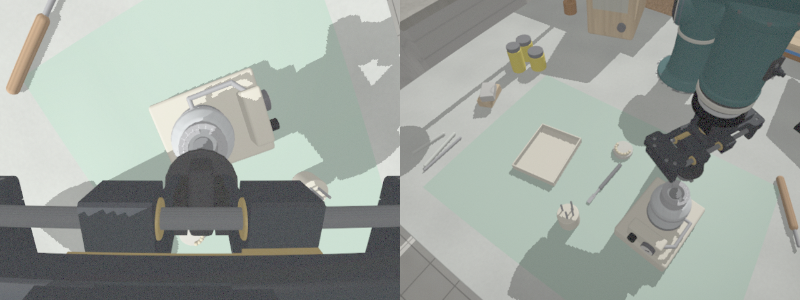

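The cap is out and held (0.9 N extra load), with bystanders unmoved in the scene view. Checking its tilt and height in the grip, and the tray centre, before placing.

```bash
python3 - <<'E'
from h import *
from cell import manip
c=np.load("pics/wrist5.npz"); W=cloud(c,c["T_tool_cam"]).reshape(-1,3)
f=W[(abs(W[:,0]+.035)<.007)&(np.hypot(W[:,1],W[:,2])<.030)&(abs(W[:,1])>.001)&(W[:,2]<-.010)]
# flange plane x = a+b y+c z, robust
for _ in range(5):
    A=np.c_[np.ones(len(f)),f[:,1:]]; k=np.linalg.lstsq(A,f[:,0],rcond=None)[0]; r=f[:,0]-A@k; f=f[abs(r)<max(2*r.std(),.0008)]
print(len(f),k,r.std(),"y",f[:,1].min(),f[:,1].max(),"z",f[:,2].min())
# tray: rim corners via cloud from initial top/scene
P=[]
for n in("top","scene"):
    c=np.load(f"pics/{n}0.npz"); W=cloud(c).reshape(-1,3)
    t=W[(W[:,2]>.0165)&(W[:,2]<.027)&(abs(W[:,0]-.573)<.12)&(abs(W[:,1]+.197)<.1)]
    print(n,len(t),cv2.minAreaRect((t[:,:2]*1000).astype(np.float32)))
    fl=W[(abs(W[:,0]-.573)<.04)&(abs(W[:,1]+.197)<.04)]; print("floor",np.median(fl[:,2]))
E
```

```text
1800 [-0.03607857  0.00128968 -0.01266819] 0.0005550099861051933 y -0.02510944461666343 0.02447039917263541 z -0.027307682651668386
top 831 ((571.615966796875, -195.19326782226562), (170.92381286621094, 141.83375549316406), 8.503070831298828)
floor 0.004030361241648461
scene 874 ((573.8938598632812, -195.14962768554688), (171.57899475097656, 142.73048400878906), 8.760114669799805)
floor 0.0035745127787426
```

Tilt is 0.013 rad and the cap hasn't slipped: the plug's underside is 3 mm above the reported tool z. The tray measures 171x142, centred on (0.573,-0.195). Carrying it over and setting it down by feel.

```bash
python3 - <<'E'
from tw import *
s=manip.state(); rot=down(np.radians(-27.1)); p=s["tool_pos"]
manip.move_linear([p[0],p[1],.225],rate=.15,rot=rot)
manip.move_linear([.573,-.195,.20],rate=.18); manip.dwell(.1); pr("over")
manip.move_linear([.573,-.195,.05],rate=.12)
manip.move_linear([.573,-.195,.010],rate=.05); manip.dwell(.15)
B2=avg(6); print(B2.round(2))
z=.010
while z>-.003:
    z-=.0008; manip.move_linear([.573,-.195,z],rate=.02); F=avg(3)-B2; s=manip.state()
    print(round(z*1000,1),np.round(s["tool_pos"][2]*1000,2),F[:3].round(2),flush=True)
    if F[2]>1.8: break
pr("down")
E
```

```text
over 45.38 [ 0.5731 -0.1944  0.2001] -27.05 F [-0.28 -0.02 -1.26] M [-0.04  -0.063 -0.002] w 0.0154
[ 0.04  0.24 -1.02 -0.03 -0.03  0.03]
9.2 9.13 [ 0.04 -0.33 -0.14]
8.4 8.38 [-0.01  0.14 -0.04]
7.6 7.56 [ 0.27 -0.6   0.1 ]
6.8 6.77 [-0.04 -0.31  0.44]
6.0 5.97 [0.29 0.14 0.18]
5.2 5.19 [ 0.18 -0.57 -0.49]
4.4 4.39 [ 0.06 -0.02  0.19]
3.6 3.59 [-0.21 -0.09  0.05]
2.8 2.78 [-0.15 -0.23  0.09]
2.0 1.97 [-0.08  0.05 -0.03]
1.2 1.93 [-2.48  1.18  6.72]
down 51.93 [ 0.5731 -0.195   0.0019] -27.1 F [-2.11  1.31  5.69] M [ 0.115  0.426 -0.062] w 0.0155
```

Contact came at tool z 1.95 mm, as predicted (2.0). Relieving the load, then releasing slowly.

```bash
python3 - <<'E'
from tw import *
from cell import cams
manip.move_linear([.573,-.195,.0018],rate=.02); manip.dwell(.1); pr("relieved")
manip.set_gripper(.0,10); manip.set_gripper(.045,10); manip.dwell(.2); pr("open")
manip.move_linear([.573,-.195,.06],rate=.08)
manip.move_linear([.573,-.195,.16],rate=.15); manip.dwell(.1); pr("up")
s=manip.state(); T=np.eye(4); T[:3,:3]=R.from_rotvec(s["tcp_rot"]).as_matrix(); T[:3,3]=s["tool_pos"]
a=[]
for n in("wrist","scene"):
    c=cams.capture(n); W=cloud(c,T@c["T_tool_cam"] if n=="wrist" else None).reshape(-1,3)
    W=W[np.hypot(W[:,0]-.573,W[:,1]+.195)<.05]
    b=W[(W[:,2]>.055)&(W[:,2]<.08)]; b=b[b[:,2]>np.percentile(b[:,2],50)-.002] if len(b) else b
    if len(b)>10: print(n,"bar top",len(b),np.median(b,0).round(4),cv2.minAreaRect((b[:,:2]*1000).astype(np.float32)))
    f=W[(W[:,2]>.030)&(W[:,2]<.046)]
    if len(f)>10:
        A=np.c_[np.ones(len(f)),f[:,:2]-[.573,-.195]]; print(n,"flange",len(f),np.linalg.lstsq(A,f[:,2],rcond=None)[0].round(4))
    a.append(cv2.resize(np.uint8(255*(c["image"]/255.)**.5),(400,300)))
cv2.imwrite("pics/v6.png",np.hstack(a))
E
```

```text
relieved 52.28 [ 0.5733 -0.1951  0.0019] -27.1 F [ 0.57 -0.3   2.08] M [-0.025  0.033  0.002] w 0.0157
open 53.29 [ 0.573  -0.195   0.0018] -27.1 F [-0.24 -0.2  -0.62] M [-0.007 -0.02   0.029] w 0.0448
up 55.08 [ 0.5718 -0.1946  0.1581] -27.1 F [ 0.06 -0.09  0.26] M [ 0.027 -0.047  0.024] w 0.0447
wrist bar top 954 [ 0.5732 -0.1943  0.0676] ((572.785888671875, -194.89688110351562), (44.60457992553711, 15.734383583068848), 63.35282897949219)
wrist flange 1802 [ 0.0378  0.0002 -0.0002]
scene bar top 183 [ 0.5737 -0.193   0.0665] ((573.3377075195312, -193.7751007080078), (46.4697265625, 15.894508361816406), 64.57986450195312)
scene flange 440 [0.0367 0.0066 0.0036]
```

View pics/v6.png

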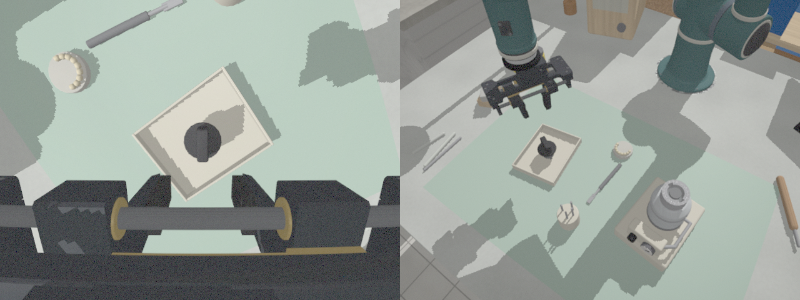

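The cap stands in the tray at (0.573,-0.194), bar top at 0.0676 (0.068 expected) and flange level. The gripper is clear and the bystanders are where they were. Handing in.

```bash
python3 - <<'E'
from cell import order
print(order.close_job())
E
```

```text
the job is handed in; nothing more can be done
None
```

The filler cap is off the tank and standing upright, grip bar on top, near the middle of the tray floor. It was released gently and the job was handed in at about 55 s.

- **Push:** I pushed down in small steps. The spring rose about 0.8 N per mm, and the push reached about 14.3 N at 11.5 mm.
- **Twist:** I turned it 68.5° anticlockwise with less than 0.1 N m of torque and no push reading above about 14.5 N.
- **Lift:** The cap came straight out, with up to about 5.5 N of side force on the way.
- **Set-down:** Contact came at the predicted height, with a brief peak of about 7 N. I relieved that to about 2 N before opening the jaws.

**Last checks:**
- **Height:** the wrist and scene cameras put the bar's top at 67.6 and 66.5 mm, against an expected 68 mm.
- **Position:** the bar sits within about 2 mm of the tray's centre.
- **Level:** the wrist view shows the flange level. My scene-camera fit was rougher, at about 0.007 rad.
- **Surroundings:** the arm reads no contact. The bystanders look unmoved in the pictures, though I did not measure their positions again.

**What disagreed:** the fingertips are about 38 mm short of the reported TCP. My first grasp therefore closed on air just above the bar, without touching anything. I measured the offset with two cameras and corrected for it in everything after that.

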